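# Find the gauge leaf that fits a vice spindle

### The job

Find the pitch of the vice spindle that lies in the blue V-blocks nearest the robot: lay the gauge leaves from the wooden case one by one flat on the V-blocks, on the robot's side, and slide the teeth square into the thread until you find the leaf that goes fully home, with no gap. Leave that leaf lying there in mesh, with the other two back flat in compartments of the case, and do not disturb the other things on the bench.

Things in the scene. Friction and masses are not known exactly. Their poses are not given: they have to be found in the camera images.
- leaf_red_mid (a point): centre of the red gauge leaf: a flat plate 140 mm long (own y), 56 mm wide (own x), 6 mm thick, with an upright red grip bar 14 mm thick (x), 60 mm long (y), rising to 62 mm above the underside. Point: on the bar's axis, 31 mm above the underside. The plate reaches 20 mm behind it (-x) and 36 mm ahead (+x), to the gaps between the teeth; the teeth stand 4, 5 or 6 mm further out. Loose, 0.2 to 0.37 kg
- leaf_yellow_mid (a point): centre of the yellow gauge leaf: a flat plate 140 mm long (own y), 56 mm wide (own x), 6 mm thick, with an upright yellow grip bar 14 mm thick (x), 60 mm long (y), rising to 62 mm above the underside. Point: on the bar's axis, 31 mm above the underside. The plate reaches 20 mm behind it (-x) and 36 mm ahead (+x), to the gaps between the teeth; the teeth stand 4, 5 or 6 mm further out. Loose, 0.2 to 0.37 kg
- leaf_green_mid (a point): centre of the green gauge leaf: a flat plate 140 mm long (own y), 56 mm wide (own x), 6 mm thick, with an upright green grip bar 14 mm thick (x), 60 mm long (y), rising to 62 mm above the underside. Point: on the bar's axis, 31 mm above the underside. The plate reaches 20 mm behind it (-x) and 36 mm ahead (+x), to the gaps between the teeth; the teeth stand 4, 5 or 6 mm further out. Loose, 0.2 to 0.37 kg
- leaf_red: the red leaf, origin on the underside, mid-length, at the bottom of the gaps between the teeth (36 mm ahead of the grip bar), x towards the teeth. Trapezoidal teeth fill the middle 80 mm of its front edge, one of them at mid-length; they are half the pitch long. The three leaves have 8, 10 and 12 mm pitch; which colour has which is not known
- leaf_yellow: the yellow leaf, origin on the underside, mid-length, at the bottom of the gaps between the teeth (36 mm ahead of the grip bar), x towards the teeth. Trapezoidal teeth fill the middle 80 mm of its front edge, one of them at mid-length; they are half the pitch long. The three leaves have 8, 10 and 12 mm pitch; which colour has which is not known
- leaf_green: the green leaf, origin on the underside, mid-length, at the bottom of the gaps between the teeth (36 mm ahead of the grip bar), x towards the teeth. Trapezoidal teeth fill the middle 80 mm of its front edge, one of them at mid-length; they are half the pitch long. The three leaves have 8, 10 and 12 mm pitch; which colour has which is not known
- thread (a point): on the near V-blocks' spindle (40 mm over the crests, axis 58 mm above the bench along this frame's y, fixed): point on its robot side, at axis height, on the line of the thread crests, at mid-thread, facing the middle of a groove. x points from here into the spindle, z up. Thread 60 mm to either side along y, a wider collar from y = 89 mm on. Pitch 8, 10 or 12 mm, changes, not known; teeth enter within 1.2 mm of a groove's middle
- vblocks: the fixed V-blocks, origin on the bench under the near spindle's axis, y along it. Two blue blocks 28 mm wide at y = +52 and -52 mm, with flat tops 55 mm above the bench from x = -65 to -25 mm: a leaf lying on them is level with the axis. Seated, its centre is 36 mm from the crests; a wrong leaf stops on its tooth tips, 4 to 6 mm short. Far cradles at x = 340 mm
- case: shallow wooden gauge case, fixed, 226 mm (x) by 162 mm (y), floor 6 mm, walls and dividers 14 mm high. Three compartments, centred at x = -74, 0 and +74 mm, each 70 mm (x) by 154 mm (y) inside, a leaf lying flat in each, its grip bar about 10 mm to the -x side of the middle. Origin: centre of the underside
- bin: bystander: open blue plastic bin, fixed, 200 by 150 mm, 60 mm high, with old nuts in it
- nut_mid (a point): bystander: bronze flanged nut, 72 mm across, 40 mm high, loose, on the bench between the near spindle and the far ones. Point: its centre
- foot_mid (a point): bystander: skin-coloured prosthetic foot 230 mm long with an aluminium pylon, 235 mm high, loose. Point in mid-foot, 30 mm up
- bottle_mid (a point): bystander: blue adhesive bottle with a pointed nozzle, 64 mm across, 162 mm high, loose. Point on its axis, 50 mm up
- hammer_mid (a point): bystander: hammer with a red handle, lying on the bench, 290 mm long, 32 mm high, loose. Point on the shaft near the head
There are look-alikes about, which are no part of the job. Leave any orange or turquoise look-alike of the leaf_red alone.

How it is judged:
By the outcome, as a careful person would: the job done as asked, in the order asked, and still so for the second after the job is handed in, with the robot touching nothing.
It also fails if it takes over 72 s, if anything falls off the work surface, if the arm or the gripper's body presses on something with over 40 N, if the wrist force passes 120 N, or if a joint passes its speed limit or range.

### The arm

A 6-joint arm with a two-finger parallel gripper is mounted at the origin on the work surface. World frame = base frame: x ahead of the robot, y to its left, z up, the work surface at z = 0. Lengths are in m, angles in rad, forces in N, time in s.
With the tool pointing down it reaches from about 0.375 to 0.9 m from the base axis. Payload 3.1 kg.
Tool frame: the origin (TCP) lies between the finger pads; the fingertips stand 22 mm ahead of it and the grasp point (between the pads) lies 3 mm ahead of it; z points along the fingers, y is the line along which they close (so a half turn about z gives the same grasp; the last joint's range is limited). The gripper opens to 87 mm and grips with 3 to 60 N. Pads are 19 mm wide; open, the fingers measure 117 mm over their backs; the gripper's body (75 mm by 190 mm) begins 51 mm behind the grasp point.
Start: joints at [0.959, 0.527, 1.433, -0, 1.181, -0.178], TCP at [0.263, 0.567, 0.208] pointing down, gripper open.
Joint ranges: [-3.08, 3.08], [-0.75, 2.2], [0.22, 2.44], [-1.43, 4.57], [0, 2.65], [-2.85, 2.85]. Speed limits (rad/s): [2.79, 2.79, 3.14, 3.14, 3.14, 3.14].

### API

Orientations are given as a unit quaternion [x, y, z, w].
In Python, from rig import robot gives the robot as it stands.
- The arm moves only by the tool move_arm, never from a script. Its argument "series" is text: rows parted by semicolons, each of 6 numbers parted by spaces: the shift along the tool's x, y, z in mm, then the turn, a rotation vector about the tool's x, y, z in degrees. In form: dx dy dz ax ay az; .... A call has 1 to 8 rows; each row is the pose to reach, as a shift and turn from the pose commanded when the call began, along the tool's axes at that moment; what a row does not reach only later rows make up. A row lasts 1/12 s, in which the tool goes at most 41.7 mm and 7.16 degrees, less where a joint would pass 70% of its speed; a pose out of reach is approached as far as the arm can. A call with a gripper value outside its range is refused whole. "jaw" is the opening, from 0 (shut) to 1 (fully open), set as the call begins (left out, the last holds). The fingers move at their own pace and stop on an object; "newtons" is the grip in N (left out, the last holds). Time passes only in rows, so rows that repeat a pose let the fingers close. It gives the time, the measured TCP pose, the force, the opening and the grip force at its end, in the units of the state.
- robot.get_obs(): the state, without advancing time (a new reading comes with each control period).
- robot.camera(name): name is "scene" or "top"; returns a dict with "img" (480x640x3 uint8, red, green, blue), "mtx" (3x3 intrinsics, pixels), "world_to_cam" (4x4, takes a point from world to camera coordinates). Camera axes: x right, y down, z forward; pixel columns grow to the right and rows downward; lengths in m; the calibration is good to about 2 mm. A picture is of the moment at which its call begins. There is no depth.
- robot.hand_in(): hands the job in; it is judged then, once.
Trained networks look in a picture, given as the dict that the camera call returned (one of the last four; its "shot" number tells which), for a name from the list of things; names that differ only in an ending like _2 or _b are one class to them, and where a whole thing is asked for, a point or a joint stands for the part that bears it (a point fixed in the world has none). Each returns a list of dicts, best first, with "p" (0 to 1); they miss things now and then, are a little off and sometimes report something else, mostly with a low value. They report only what shows in the picture. A call takes as long as a camera call. They do not tell look-alikes from the thing itself.
- robot.search_frame(picture, thing): "xyz" ([x, y, z] in m, in world coordinates, good to about 4 mm: the middle of the surface that is visible of it).
- robot.tip_of(picture, thing): "xyz" ([x, y, z] in m, in world coordinates, good to about 4 mm: a listed point, or the origin of a listed thing).
The state is a dict: "time": time; "q": joint angles; "joint_velocities": joint speeds; "joint_torque": joint torques, N m; "position": TCP position; "tool_rot": TCP orientation; "ft_force": force on the tool from outside, world axes, zero at the start; "moment": the same for the moment, N m; "grip_width": finger opening in m; "grip_force": force on a finger pad.
Only numpy, scipy, OpenCV 4.12 (cv2) and the standard library are available. Lean on these libraries where they do the work, as an engineer would, in place of code of your own. Each camera call takes 0.05 s, during which the arm holds its last target. There are 200 camera calls.

## Working session

There is one attempt and no reset: what is moved stays moved. The work goes in short steps, Python scripts to look and compute and a tool call to move; the robot and the scene stay as the last step left them, time stands still between calls to the robot, and variables do not carry over. Pictures are saved under pics/ and viewed, at most 10 in all, crops included, and the job is handed in when it is done.

Besides the shell and the picture viewer there is one more tool, called as name(argument=value, ...), one argument or row to a line, values as JSON. move_arm: Moves the arm, as the interface text tells. Its arguments: {"type":"object","properties":{"series":{"type":"string"},"jaw":{"type":"number"},"newtons":{"type":"number"}},"required":["series"]}

```bash
ls; mkdir -p pics
python3 - <<'E'
from rig import robot
import cv2,numpy as np
ims={}
for n in("scene","top"):
    p=robot.camera(n); cv2.imwrite(f"pics/{n}0.png",p["img"][:,:,::-1])
    print(n,np.round(p["mtx"],1).tolist(),np.round(p["world_to_cam"],3).tolist())
    for t in["leaf_red_mid","leaf_yellow_mid","leaf_green_mid","leaf_red","leaf_yellow","leaf_green","thread","vblocks","case","nut_mid","bin","foot_mid","bottle_mid","hammer_mid"]:
        print(t,[(np.round(d["xyz"],3).tolist(),round(d["p"],2)) for d in robot.tip_of(p,t)[:4]])
print(robot.get_obs())
E
```

```text
pics
scene [[437.6, 0.0, 316.5], [0.0, 437.6, 238.2], [0.0, 0.0, 1.0]] [[0.046, 0.999, 0.007, 0.007], [0.857, -0.036, -0.513, -0.375], [-0.513, 0.029, -0.858, 1.634], [0.0, 0.0, 0.0, 1.0]]
leaf_red_mid [([0.382, 0.324, 0.036], 0.95), ([0.284, 0.542, 0.029], 0.91), ([0.244, 0.356, 0.03], 0.78), ([0.618, 0.502, 0.052], 0.63)]
leaf_yellow_mid [([0.534, 0.309, 0.036], 0.88), ([0.74, -0.056, 0.021], 0.21)]
leaf_green_mid []
leaf_red [([0.423, 0.323, 0.008], 0.88), ([0.251, 0.539, -0.008], 0.76), ([0.22, 0.374, 0.001], 0.7)]
leaf_yellow [([0.569, 0.308, 0.009], 0.89), ([0.422, 0.324, 0.009], 0.7), ([0.55, -0.021, 0.059], 0.57)]
leaf_green [([0.498, 0.319, 0.008], 0.94)]
thread [([0.55, -0.022, 0.061], 0.94)]
vblocks [([0.573, -0.019, 0.0], 0.59)]
case [([0.47, 0.319, -0.001], 0.62)]
nut_mid [([0.739, -0.052, 0.017], 0.92)]
bin [([0.51, -0.31, 0.002], 0.81)]
foot_mid [([0.452, 0.522, 0.014], 0.34)]
bottle_mid [([0.617, 0.5, 0.052], 0.56)]
hammer_mid [([0.453, 0.52, 0.012], 0.73)]
top [[567.2, 0.0, 327.3], [0.0, 567.2, 241.1], [0.0, 0.0, 1.0]] [[-0.081, -0.997, -0.004, 0.022], [-0.976, 0.08,
[... 986 characters left out ...]
y([ 9.58519342e-01,  5.27514122e-01,  1.43270837e+00, -1.10485548e-05,
        1.18139087e+00, -1.78501286e-01]), 'joint_velocities': array([-1.46407862e-04,  8.16571757e-05, -1.14880106e-04,  5.81867412e-04,
       -1.16498711e-03, -4.20027101e-04]), 'joint_torque': array([-1.73876797e-03, -4.40014279e+01, -1.76976925e+01,  6.33449689e-02,
        5.06007427e-02, -6.27824875e-06]), 'position': array([0.26264911, 0.5671047 , 0.20753704]), 'tool_rot': array([ 2.15189383e-01,  9.76572337e-01, -1.15233381e-05,  7.28470790e-07]), 'ft_force': array([-0.01471607, -0.74498434, -0.46743769]), 'moment': array([0.03816206, 0.00851592, 0.04748148]), 'grip_force': 0.0, 'grip_width': 0.08700431472534986}
```

View pics/top0.png

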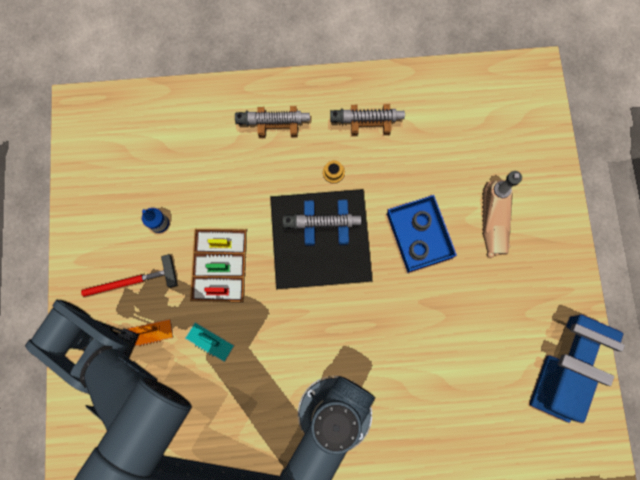

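View pics/scene0.png

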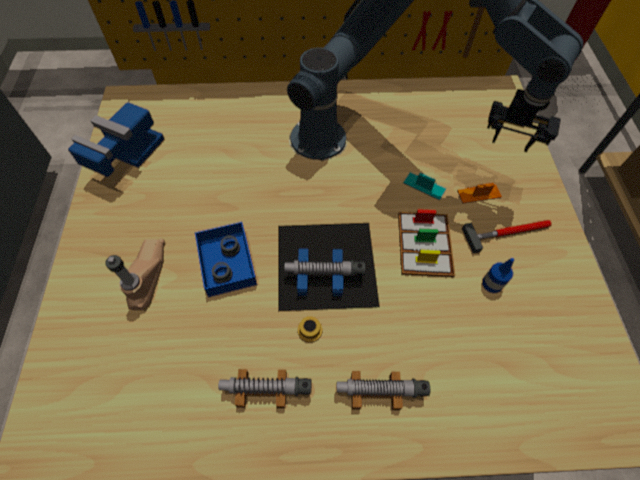

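```bash
cat > h.py <<'E'
import numpy as np,cv2
def proj(p,X):
    X=np.atleast_2d(X); W=p["world_to_cam"]; c=X@W[:3,:3].T+W[:3,3]; u=c@p["mtx"].T; return u[:,:2]/u[:,2:]
def rect(p,x0,x1,y0,y1,z,s):
    """image: column = (x-x0)*s, row = (y1-y)*s... rows along -y"""
    w,h=int((x1-x0)*s),int((y1-y0)*s)
    src=proj(p,[[x0,y1,z],[x1,y1,z],[x1,y0,z],[x0,y0,z]]).astype(np.float32)
    M=cv2.getPerspectiveTransform(np.float32([[0,0],[w,0],[w,h],[0,h]]),src)
    return cv2.warpPerspective(p["img"],M,(w,h),flags=cv2.INTER_CUBIC|cv2.WARP_INVERSE_MAP)
E
python3 - <<'E'
from rig import robot
from h import *
import pickle
o=[]
for n in("top","scene"):
    p=robot.camera(n); pickle.dump(p,open(n+"0.pkl","wb"))
    a=rect(p,.49,.61,-.14,.13,.058,1450); b=rect(p,.35,.61,.22,.42,.012,1450)
    a=cv2.rotate(a,cv2.ROTATE_90_CLOCKWISE) # columns: y from -.14 up ; rows x up
    c=np.zeros((300,800,3),np.uint8); c[:a.shape[0],:a.shape[1]]=a
    c[:min(300,b.shape[0]),400:400+b.shape[1]]=b[:300]; o.append(c)
cv2.imwrite("pics/r0.png",np.vstack(o)[:,:,::-1])
E
```

```text
(no output)
```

View pics/r0.png

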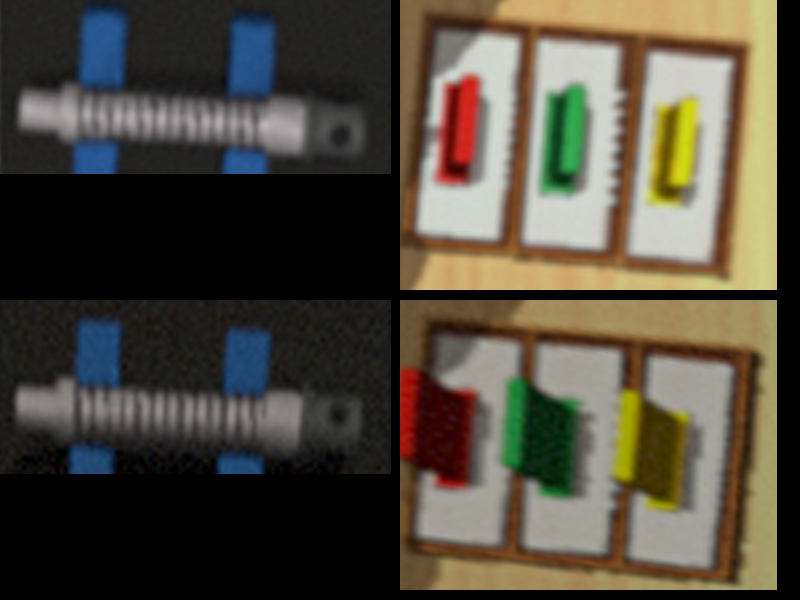

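```bash
cat > m.py <<'E'
from h import *
import pickle
S=2000
T=pickle.load(open("top0.pkl","rb"));C=pickle.load(open("scene0.pkl","rb"))
def pitch(p,c,d,L,z,label):
    "profile along d (unit) through c, +-L; across offsets given"
    s=np.arange(-L,L,.0005); g=cv2.cvtColor(p["img"],cv2.COLOR_RGB2GRAY).astype(np.float32)
    P=c[None]+s[:,None]*d; uv=proj(p,np.c_[P,np.full(len(s),z)]).astype(np.float32)
    v=cv2.remap(g,uv[:,:1],uv[:,1:],cv2.INTER_CUBIC)[:,0]; v=v-np.polyval(np.polyfit(s,v,4),s)
    ps=np.arange(6.5,14,.1)/1000; w=np.hanning(len(s))
    F=np.array([(v*w*np.exp(-2j*np.pi*s/q)).sum() for q in ps]);a=abs(F);k=a.argmax()
    e=[round(float(a[abs(ps-q).argmin()])) for q in(.008,.01,.012)]
    print(label,"best",round(ps[k]*1e3,1),"8/10/12:",e, "peak phase mm",[round(float(-np.angle(F[abs(ps-q).argmin()])/2/np.pi*q*1e3),2) for q in(.008,.01,.012)])
for n,p in(("top",T),("scene",C)):
    r=rect(p,.49,.61,-.14,.13,.058,S); g=cv2.GaussianBlur(cv2.cvtColor(r,cv2.COLOR_RGB2GRAY),(5,5),0)
    hsv=cv2.cvtColor(r,cv2.COLOR_RGB2HSV); m=(g>95)&(hsv[...,1]<70)
    ys=.13-np.arange(m.shape[0])/S; ok=(ys>-.08)&(ys<.06)&(m.sum(1)>20)
    xc=np.array([np.mean(np.percentile(np.where(k)[0],[3,97])) if k.any() else 0 for k in m])/S+.49
    f=np.polyfit(ys[ok],xc[ok],1); th=np.arctan(-f[0]); print(n,"spindle axis x at y=-.022",np.polyval(f,-.022),"yaw deg",np.degrees(th))
    # blue blocks outer edges
    b=((hsv[...,0]>100)&(hsv[...,0]<125)&(hsv[...,1]>120)).astype(np.uint8)
    k,l,st,ce=cv2.connectedComponentsWithStats(b)
    for i in range(1,k):
        if st[i,4]>800: print("  blue ctr",.49+ce[i,0]/S,.13-ce[i,1]/S,"x",.49+st[i,0]/S,.49+(st[i,0]+st[i,2])/S,"y",.13-(st[i,1]+st[i,3])/S,.13-st[i,1]/S)
    d=np.array([-np.sin(th),np.cos(th)])
    nx=np.array([np.cos(th),np.sin(th)])
    c0=np.array([np.polyval(f,-.022),-.022])
    for o in(-.018,-.013,-.008,-.003,.003): pitch(p,c0+o*nx,d,.05,.058+np.sqrt(.02**2-o*o)*.9,f"{n} thread o={o}")
    # bars
    r=rect(p,.34,.62,.22,.42,.068,S); hsv=cv2.cvtColor(r,cv2.COLOR_RGB2HSV).astype(int)
    for nm,lo,hi in(("red",0,6),("green",50,80),("yellow",25,35)):
        m=(hsv[...,0]>=lo)&(hsv[...,0]<=hi)&(hsv[...,1]>150)
        V=hsv[...,2]; m&=V>(np.percentile(V[m],95)*.85); m=cv2.morphologyEx(m.astype(np.uint8),cv2.MORPH_OPEN,np.ones((9,9)))
        k,l,st,ce=cv2.connectedComponentsWithStats(m); i=1+st[1:,4].argmax()
        rc=cv2.minAreaRect(np.argwhere(l==i)[:,::-1].astype(np.float32))
        yy,xx=np.where(l==i);ev,E=np.linalg.eigh(np.cov(np.c_[xx,-yy].T)); a=E[:,1]; a=a if a[1]>0 else -a
        print(" ",nm,"bar top",.34+rc[0][0]/S,.42-rc[0][1]/S,"size",np.array(rc[1])/S,"yaw",np.degrees(np.arctan2(-a[0],a[1])))
E
python3 m.py
```

```text
top spindle axis x at y=-.022 0.5723253673516245 yaw deg -3.6287575620951715
  blue ctr 0.5280936666666667 0.03381866666666668 x 0.498 0.5575 y 0.015 0.051000000000000004
  blue ctr 0.6016052263182454 0.028985534297713486 x 0.592 0.61 y 0.01200000000000001 0.046
  blue ctr 0.5221042445274959 -0.0683776027762947 x 0.492 0.552 y -0.088 -0.05099999999999999
  blue ctr 0.5986725966472801 -0.07326958604173794 x 0.5865 0.61 y -0.091 -0.056499999999999995
top thread o=-0.018 best 9.9 8/10/12: [54, 210, 106] peak phase mm [-3.3, 2.74, 4.8]
top thread o=-0.013 best 9.9 8/10/12: [65, 679, 226] peak phase mm [3.57, 3.23, -5.4]
top thread o=-0.008 best 10.0 8/10/12: [84, 891, 98] peak phase mm [2.74, 3.76, -3.56]
top thread o=-0.003 best 10.0 8/10/12: [69, 999, 101] peak phase mm [1.22, 4.19, 5.88]
top thread o=0.003 best 9.9 8/10/12: [82, 765, 63] peak phase mm [0.72, 4.58, 2.7]
  red bar top 0.38840470123291015 0.32748731994628905 size [0.01041589 0.05467729] yaw -5.23127477725854
  green bar top 0.45910344696044925 0.32049137115478515 size [0.0096748  0.05348129] yaw -4.310592720630812
  yell
[... 610 characters left out ...]
 phase mm [-2.85, -3.22, -0.63]
scene thread o=-0.013 best 10.6 8/10/12: [40, 84, 44] peak phase mm [-1.35, -4.69, -2.83]
scene thread o=-0.008 best 7.5 8/10/12: [96, 18, 83] peak phase mm [-0.25, 0.93, -2.29]
scene thread o=-0.003 best 9.8 8/10/12: [9, 439, 93] peak phase mm [-3.93, 1.06, 3.91]
scene thread o=0.003 best 9.9 8/10/12: [22, 1049, 146] peak phase mm [-1.89, 1.77, 2.9]
  red bar top 0.3894014663696289 0.3244691162109375 size [0.01169622 0.05545157] yaw -4.82677996020142
  green bar top 0.4621612167358399 0.3167405090332031 size [0.00739897 0.05287918] yaw -3.739380826450604
  yellow bar top 0.5361387786865235 0.3089862747192383 size [0.01047089 0.05552033] yaw -6.189459967327653
```

```bash
cat > m2.py <<'E'
import io,contextlib
with contextlib.redirect_stdout(io.StringIO()): from m import *
for n,c,y in(("red",(.386,.325),-5.),("green",(.459,.3195),-4.3),("yellow",(.5345,.3115),-6.4)):
    t=np.radians(y);nx=np.array([np.cos(t),np.sin(t)]);d=np.array([-nx[1],nx[0]])
    for o in(.036,.038,.040,.042): pitch(T,np.array(c)+o*nx,d,.038,.010,f"{n} {o}")
E
python3 m2.py
cat > g.py <<'E'
# usage: python3 g.py x y z yawdeg(of tool y axis) -> row from current pose
import sys,numpy as np
from rig import robot
from scipy.spatial.transform import Rotation as R
x,y,z,yaw=map(float,sys.argv[1:5]); o=robot.get_obs()
r=R.from_quat(o["tool_rot"]); t=np.radians(yaw); Y=np.array([np.cos(t),np.sin(t),0]); Z=np.array([0,0,-1.])
G=R.from_matrix(np.c_[np.cross(Y,Z),Y,Z])
print("row",np.round(r.inv().apply(np.array([x,y,z])-o["position"])*1e3,1),np.round((r.inv()*G).as_rotvec(degrees=True),2),"pos",np.round(o["position"],4),"F",np.round(o["ft_force"],1),"t",o["time"])
E
python3 g.py .459 .32 .15 -4.5
```

```text
red 0.036 best 10.4 8/10/12: [18, 130, 91] peak phase mm [-0.92, 2.26, 3.36]
red 0.038 best 10.4 8/10/12: [29, 264, 180] peak phase mm [-1.34, 2.32, 3.31]
red 0.04 best 10.4 8/10/12: [10, 348, 232] peak phase mm [-2.97, 2.43, 3.33]
red 0.042 best 10.4 8/10/12: [15, 288, 203] peak phase mm [-3.85, 2.61, 3.42]
green 0.036 best 11.8 8/10/12: [4, 148, 389] peak phase mm [3.23, 1.42, 2.12]
green 0.038 best 12.0 8/10/12: [11, 207, 671] peak phase mm [-2.3, 1.44, 2.24]
green 0.04 best 12.0 8/10/12: [10, 266, 882] peak phase mm [-2.31, 1.61, 2.37]
green 0.042 best 12.0 8/10/12: [9, 268, 850] peak phase mm [1.45, 1.86, 2.44]
yellow 0.036 best 13.9 8/10/12: [83, 20, 57] peak phase mm [0.83, -3.38, -4.92]
yellow 0.038 best 13.9 8/10/12: [107, 37, 75] peak phase mm [1.14, -3.84, -4.85]
yellow 0.04 best 13.9 8/10/12: [94, 27, 55] peak phase mm [1.41, -4.38, -5.23]
yellow 0.042 best 13.9 8/10/12: [56, 17, 36] peak phase mm [1.68, 3.34, 5.49]
row [-282.  -141.7   57.6] [ 0.   -0.   69.65] pos [0.2626 0.5671 0.2076] F [-0.1 -0.3  0.2] t 1.6
```

```bash
python3 g.py .387 .327 .12 -5
```

```text
row [-213.8 -165.6   87.5] [ 0.   -0.   70.15] pos [0.2626 0.5671 0.2076] F [-0.1 -0.3  0.2] t 1.6
```

move_arm(
  series="-214 -166 60 0 0 70;-214 -166 60 0 0 70;-214 -166 60 0 0 70;-214 -166 60 0 0 70;-214 -166 60 0 0 70;-214 -166 60 0 0 70;-214 -166 60 0 0 70;-214 -166 60 0 0 70",
  jaw=0.6,
)

```text
time: 2.27
position: [0.3886, 0.3221, 0.1465]
tool_rot: [0.661, 0.75, -0.002, 0.0]
ft_force: [-0.2, 0.4, -0.2]
grip_width: 0.0529
grip_force: 0.0
```

```bash
python3 g.py .387 .327 .12 -5
```

```text
row [ 5.1 -1.  26.5] [-0.09  0.15 12.2 ] pos [0.3886 0.3221 0.1465] F [-0.2  0.4 -0.2] t 2.2667
```

move_arm(
  series="0 0 10 0 0 7;0 0 20 0 0 12.2;0 0 20 0 0 12.2;0 0 20 0 0 12.2",
)

```text
time: 2.6
position: [0.3869, 0.3263, 0.1274]
tool_rot: [0.733, 0.681, -0.0, -0.0]
ft_force: [-0.1, 0.5, -0.5]
grip_width: 0.0521
grip_force: 0.0
```

```bash
python3 g.py .387 .327 .044 -5
python3 - <<'E'
from rig import robot
from h import *
p=robot.camera("scene")
a=cv2.resize(p["img"][170:300,360:500],None,fx=4,fy=4,interpolation=cv2.INTER_CUBIC)
cv2.imwrite("pics/s1.png",a[:,:,::-1])
E
```

```text
row [ 0.7  0.1 83.4] [-0.05  0.03  0.78] pos [0.3869 0.3263 0.1274] F [-0.1  0.5 -0.5] t 2.6
```

View pics/s1.png

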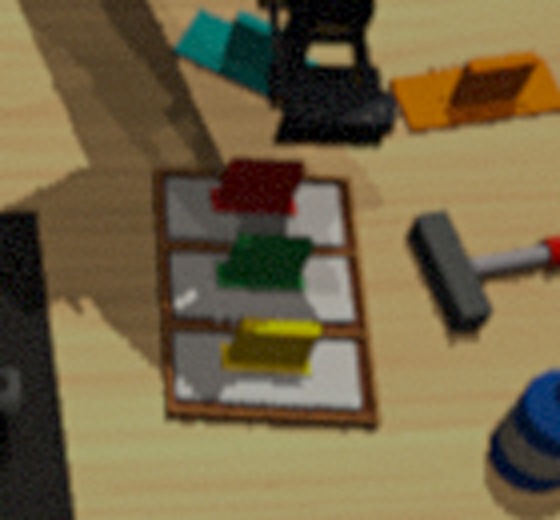

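move_arm(
  series="1 0 40 0 0 0.8;1 0 75 0 0 0.8;1 0 84 0 0 0.8;1 0 84 0 0 0.8;1 0 84 0 0 0.8",
)

```text
time: 3.07
position: [0.3874, 0.3279, 0.0441]
tool_rot: [0.738, 0.675, 0.0, 0.0]
ft_force: [-0.8, 0.4, 0.6]
grip_width: 0.0523
grip_force: 0.0
```

move_arm(
  series="0 0 0 0 0 0;0 0 0 0 0 0;0 0 0 0 0 0;0 0 0 0 0 0;0 0 0 0 0 0;0 0 0 0 0 0",
  jaw=0.05,
  newtons=25,
)

```text
time: 3.57
position: [0.3873, 0.3276, 0.044]
tool_rot: [0.738, 0.675, 0.0, 0.0]
ft_force: [0.5, -0.4, -0.1]
grip_width: 0.02
grip_force: 0.0
```

move_arm(
  series="0 0 0 0 0 0;0 0 0 0 0 0;0 0 0 0 0 0;0 0 0 0 0 0",
)

```text
time: 3.9
position: [0.3875, 0.3276, 0.0437]
tool_rot: [0.738, 0.675, 0.0, 0.0]
ft_force: [0.8, -1.4, 2.5]
grip_width: 0.0137
grip_force: 25.0
```

move_arm(
  series="0 0 -20 0 0 0;0 0 -50 0 0 0;0 0 -86 0 0 0;0 0 -86 0 0 0;0 0 -86 0 0 0",
)

```text
time: 4.32
position: [0.3878, 0.328, 0.1307]
tool_rot: [0.738, 0.675, 0.002, 0.0]
ft_force: [0.2, -0.7, -2.8]
grip_width: 0.0137
grip_force: 25.0
```

```bash
python3 g.py .499 -.021 .14 -3.4
python3 - <<'E'
from rig import robot
from h import *
p=robot.camera("top");q=robot.camera("scene")
f=lambda p,X,w=60:(lambda c:cv2.resize(p["img"][c[1]-w:c[1]+w,c[0]-w:c[0]+w],(400,400),interpolation=cv2.INTER_CUBIC))(proj(p,[X]).astype(int)[0])
cv2.imwrite("pics/s2.png",np.hstack([f(p,[.42,.33,.1]),f(q,[.42,.33,.1])])[:,:,::-1])
E
```

```text
row [-337.6  142.1   -9.6] [ 0.15 -0.1  -1.75] pos [0.3878 0.328  0.1307] F [ 0.2 -0.7 -2.8] t 4.3167
```

View pics/s2.png

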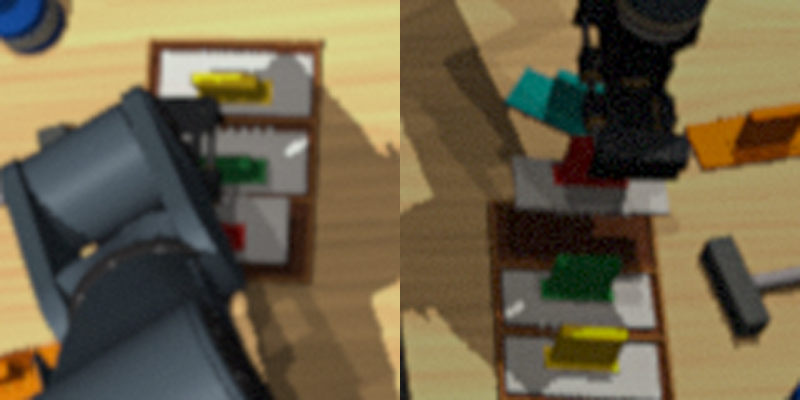

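move_arm(
  series="-338 139 -5 0 0 -1.75;-338 139 -5 0 0 -1.75;-338 139 -5 0 0 -1.75;-338 139 -5 0 0 -1.75;-338 139 -5 0 0 -1.75;-338 139 -5 0 0 -1.75;-338 139 -5 0 0 -1.75;-338 139 -5 0 0 -1.75",
)

```text
time: 5.08
position: [0.484, 0.0075, 0.132]
tool_rot: [0.728, 0.686, -0.001, -0.002]
ft_force: [0.5, 0.3, -3.4]
grip_width: 0.0136
grip_force: 24.9
```

```bash
python3 g.py .496 -.020 .105 -3.4
```

```text
row [-26.7  13.8  26.9] [-0.31 -0.06 -0.02] pos [0.484  0.0075 0.132 ] F [ 0.5  0.3 -3.4] t 5.0833
```

move_arm(
  series="-22 12 10 0 0 0;-25 13 23 0 0 0;-25 13 23 0 0 0;-25 13 23 0 0 0;-25 13 23 0 0 0",
)

```text
time: 5.5
position: [0.4954, -0.0154, 0.11]
tool_rot: [0.728, 0.686, -0.001, -0.002]
ft_force: [0.6, -0.0, -4.3]
grip_width: 0.0134
grip_force: 25.0
```

```bash
python3 g.py .498 -.020 .0925 -3.4
python3 - <<'E'
from rig import robot
from h import *
p=robot.camera("top");q=robot.camera("scene")
f=lambda p,X,w=60:(lambda c:cv2.resize(p["img"][c[1]-w:c[1]+w,c[0]-w:c[0]+w],(400,400),interpolation=cv2.INTER_CUBIC))(proj(p,[X]).astype(int)[0])
cv2.imwrite("pics/s3.png",np.hstack([f(p,[.53,-.02,.06],45),f(q,[.53,-.02,.06],45)])[:,:,::-1])
E
```

```text
row [-4.4  3.  17.5] [-0.24 -0.06  0.04] pos [ 0.4954 -0.0154  0.11  ] F [ 0.6 -0.  -4.3] t 5.5
```

View pics/s3.png

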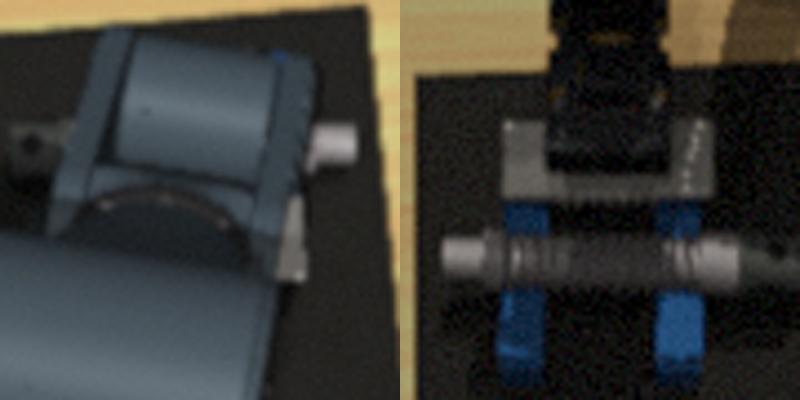

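move_arm(
  series="-5 3 8 0 0 0;-5 3 14 0 0 0;-5 3 16 0 0 0;-5 3 16 0 0 0;-5 3 16 0 0 0;-5 3 16 0 0 0",
)

```text
time: 6.1
position: [0.5003, -0.0216, 0.0954]
tool_rot: [0.728, 0.686, 0.0, 0.0]
ft_force: [-0.4, 1.0, -0.9]
grip_width: 0.0134
grip_force: 25.0
```

move_arm(
  series="0 0 0 0 0 0;0 0 0 0 0 0",
)

```text
time: 6.27
position: [0.5001, -0.0218, 0.0953]
tool_rot: [0.728, 0.686, 0.0, 0.0]
ft_force: [0.2, 0.6, 0.8]
grip_width: 0.0138
grip_force: 25.0
```

move_arm(
  series="0 0 1 0 0 0;0 0 1 0 0 0;0 0 1 0 0 0",
)

```text
time: 6.52
position: [0.5, -0.0215, 0.0944]
tool_rot: [0.728, 0.686, 0.0, 0.0]
ft_force: [0.5, 4.2, 3.3]
grip_width: 0.0138
grip_force: 25.0
```

move_arm(
  series="0 0 1 0 0 0;0 0 1 0 0 0;0 0 1 0 0 0",
)

```text
time: 6.77
position: [0.4998, -0.0211, 0.0935]
tool_rot: [0.728, 0.686, 0.0, -0.0]
ft_force: [-1.2, 5.1, 5.2]
grip_width: 0.0137
grip_force: 25.0
```

move_arm(
  series="0 3 -0.5 0 0 0;0 6 -0.5 0 0 0;0 8 -0.5 0 0 0;0 8 -0.5 0 0 0",
)

```text
time: 7.1
position: [0.5078, -0.0227, 0.0933]
tool_rot: [0.728, 0.686, -0.001, -0.0]
ft_force: [-3.2, 0.8, 0.4]
grip_width: 0.0139
grip_force: 25.0
```

move_arm(
  series="0 2 0 0 0 0;0 4 0 0 0 0;0 4 0 0 0 0",
)

```text
time: 7.35
position: [0.5101, -0.0225, 0.0933]
tool_rot: [0.728, 0.686, -0.002, -0.002]
ft_force: [-6.2, 0.6, 2.5]
grip_width: 0.0135
grip_force: 25.0
```

move_arm(
  series="0 2 0 0 0 0;0 2 0 0 0 0;0 2 0 0 0 0",
)

```text
time: 7.6
position: [0.5104, -0.0225, 0.0934]
tool_rot: [0.727, 0.686, -0.003, -0.003]
ft_force: [-8.5, -0.7, 7.0]
grip_width: 0.0133
grip_force: 25.1
```

```bash
python3 g.py .51 -.02 .093 -3.4
python3 - <<'E'
from rig import robot
print(robot.get_obs()["moment"],robot.get_obs()["ft_force"])
E
```

```text
row [ 2.5 -0.5  0.4] [-0.45  0.    0.06] pos [ 0.5104 -0.0225  0.0934] F [-8.5 -0.7  7. ] t 7.6
[-0.35286168  1.59428492 -0.15750957] [-8.4686186  -0.742788    7.01449794]
```

move_arm(
  series="0.5 0 0 0 0 0;1 0 0 0 0 0;1.5 0 0 0 0 0;2 0 0 0 0 0;2 0 0 0 0 0",
)

```text
time: 8.02
position: [0.5105, -0.0224, 0.0935]
tool_rot: [0.727, 0.687, -0.004, -0.002]
ft_force: [-8.8, -7.4, 6.2]
grip_width: 0.0142
grip_force: 25.1
```

move_arm(
  series="0.5 0 0 0 0 0;1 0 0 0 0 0;1.5 0 0 0 0 0;2 0 0 0 0 0;2 0 0 0 0 0",
)

```text
time: 8.43
position: [0.5107, -0.0215, 0.0935]
tool_rot: [0.727, 0.687, -0.004, -0.001]
ft_force: [-10.7, -9.8, 7.1]
grip_width: 0.0137
grip_force: 25.1
```

```bash
cat > v.py <<'E'
import sys
from rig import robot
from h import *
q=robot.camera("scene");p=robot.camera("top")
c=proj(q,[.54,-.02,.06]).astype(int)[0]
a=cv2.resize(q["img"][c[1]-25:c[1]+25,c[0]-50:c[0]+50],(800,400),interpolation=cv2.INTER_CUBIC)
cv2.imwrite(f"pics/{sys.argv[1]}.png",cv2.convertScaleAbs(a,alpha=1.6)[:,:,::-1])
for n,pp in(("s",q),("t",p)):
    for t in sys.argv[2:]: print(n,t,[(np.round(d["xyz"],4).tolist(),round(d["p"],2)) for d in robot.tip_of(pp,t)[:3]])
E
python3 v.py s4 leaf_red thread
```

```text
s leaf_red [([0.2502, 0.543, -0.0062], 0.81), ([0.2183, 0.3744, 0.004], 0.78), ([0.5471, -0.0246, 0.0588], 0.59)]
s thread []
t leaf_red [([0.2488, 0.536, 0.0029], 0.82), ([0.2127, 0.3745, 0.0025], 0.61)]
t thread []
```

View pics/s4.png

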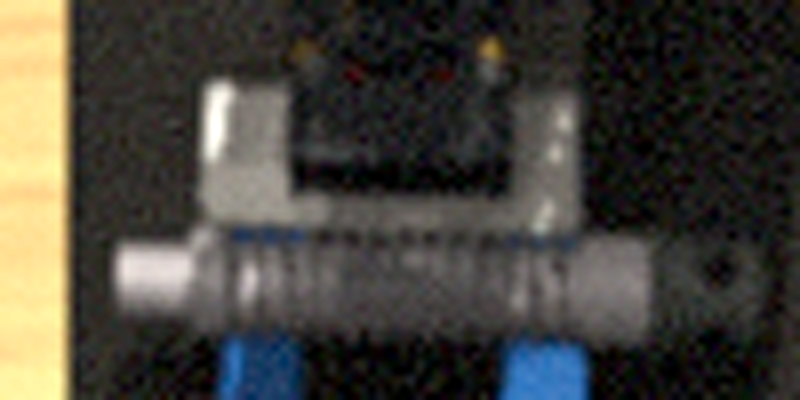

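move_arm(
  series="0 -5 -0.7 0 0 0;0 -6 -0.7 0 0 0;0 -6 -0.7 0 0 0",
)

```text
time: 8.98
position: [0.5088, -0.0185, 0.0941]
tool_rot: [0.728, 0.686, 0.001, 0.001]
ft_force: [-0.2, 0.5, -3.1]
grip_width: 0.0135
grip_force: 25.0
```

move_arm(
  series="0 2 0 0 0 0;0 4 0 0 0 0;0 6 0 0 0 0;0 6 0 0 0 0",
)

```text
time: 9.32
position: [0.5148, -0.0185, 0.0942]
tool_rot: [0.728, 0.686, 0.0, 0.0]
ft_force: [-0.4, -0.5, -3.2]
grip_width: 0.0136
grip_force: 25.0
```

move_arm(
  series="0 1.5 0.5 0 0 0;0 3 0.5 0 0 0;0 3 0.5 0 0 0",
)

```text
time: 9.57
position: [0.5155, -0.0181, 0.0937]
tool_rot: [0.728, 0.686, -0.001, -0.002]
ft_force: [-4.4, 1.8, -0.1]
grip_width: 0.0131
grip_force: 25.0
```

```bash
python3 v.py s5 leaf_red
```

```text
s leaf_red [([0.2196, 0.3779, 0.0038], 0.85), ([0.5513, -0.0161, 0.0595], 0.69), ([0.2484, 0.5404, -0.0063], 0.57)]
t leaf_red [([0.2505, 0.537, 0.0015], 0.81), ([0.2117, 0.3738, 0.0009], 0.71)]
```

View pics/s5.png

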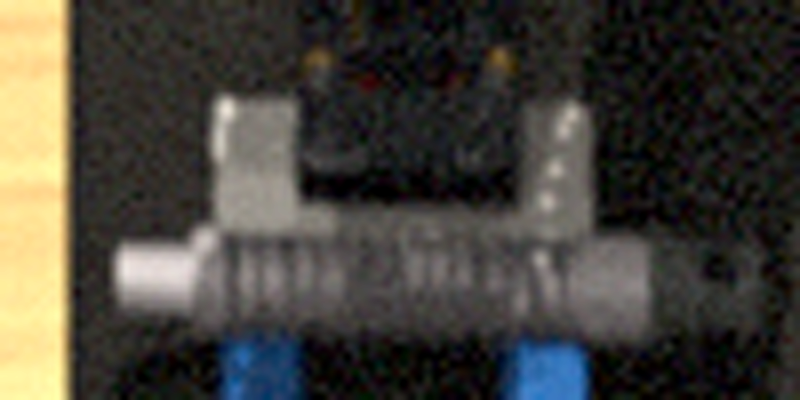

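move_arm(
  series="0 2 0.5 0 0 0;0 2 0.5 0 0 0;0 2 0.5 0 0 0;0 2 0.5 0 0 0",
)

```text
time: 10.1
position: [0.5158, -0.0177, 0.0934]
tool_rot: [0.728, 0.686, -0.002, -0.003]
ft_force: [-6.8, 4.2, 6.4]
grip_width: 0.0137
grip_force: 25.1
```

move_arm(
  series="0 -2 0 0 0 0;0 -2 0 0 0 0;0 -2.5 0 0 0 0;0 -2.5 0 0 0 0",
)

```text
time: 10.43
position: [0.5155, -0.0179, 0.0934]
tool_rot: [0.728, 0.686, -0.0, -0.001]
ft_force: [-4.4, 2.7, 2.5]
grip_width: 0.0139
grip_force: 25.0
```

Home at x ≈ .5155 (5.1 mm deeper than on the tips). Release.

move_arm(
  series="0 0 0 0 0 0;0 0 0 0 0 0;0 0 0 0 0 0;0 0 0 0 0 0;0 0 0 0 0 0;0 0 0 0 0 0",
  jaw=0.3,
)

```text
time: 10.93
position: [0.5175, -0.0191, 0.0935]
tool_rot: [0.728, 0.686, 0.0, 0.001]
ft_force: [-0.1, -0.3, 0.6]
grip_width: 0.0261
grip_force: 0.0
```

move_arm(
  series="0 0 -15 0 0 0;0 0 -40 0 0 0;0 0 -80 0 0 0;0 -40 -110 0 0 0;0 -80 -110 0 0 0;0 -100 -110 0 0 0;0 -100 -110 0 0 0;0 -100 -110 0 0 0",
)

```text
time: 11.6
position: [0.4161, -0.0127, 0.2038]
tool_rot: [0.728, 0.686, 0.0, 0.001]
ft_force: [0.6, 0.8, 0.4]
grip_width: 0.0258
grip_force: 0.0
```

move_arm(
  series="40 0 0 0 0 0;80 0 0 0 0 0;120 0 0 0 0 0;160 0 0 0 0 0;200 0 0 0 0 0;200 0 0 0 0 0;200 0 0 0 0 0",
)

```text
time: 12.18
position: [0.4302, 0.1892, 0.2031]
tool_rot: [0.726, 0.688, 0.001, 0.001]
ft_force: [0.5, -1.2, 0.6]
grip_width: 0.0262
grip_force: 0.0
```

Run:
```python
from rig import robot
from h import *
S=3000;o=[]
for n in("scene","top"):
    q=robot.camera(n)
    a=cv2.rotate(rect(q,.48,.60,-.11,.07,.06,S),cv2.ROTATE_90_CLOCKWISE); o.append(cv2.resize(a,(450,300)))
    for t in("leaf_red","leaf_red_mid","leaf_green_mid","leaf_yellow_mid","thread"): print(n,t,[(np.round(d["xyz"],4).tolist(),round(d["p"],2)) for d in robot.tip_of(q,t)[:3]])
cv2.imwrite("pics/s6.png",cv2.convertScaleAbs(np.vstack(o),alpha=1.4)[:,:,::-1])
```

```text
scene leaf_red [([0.2512, 0.5407, -0.0059], 0.73), ([0.551, -0.0188, 0.0591], 0.69), ([0.2236, 0.3703, 0.0015], 0.59)]
scene leaf_red_mid [([0.2447, 0.3565, 0.0322], 0.81)]
scene leaf_green_mid [([0.4558, 0.3223, 0.0391], 0.9), ([0.5122, -0.3096, 0.005], 0.2)]
scene leaf_yellow_mid [([0.5361, 0.311, 0.0383], 0.83), ([0.4529, 0.5207, 0.0159], 0.51)]
scene thread []
top leaf_red [([0.2488, 0.5392, 0.0027], 0.79), ([0.2117, 0.3721, 0.0038], 0.67), ([0.5499, -0.0247, 0.052], 0.66)]
top leaf_red_mid [([0.287, 0.541, 0.0357], 0.91), ([0.5154, -0.0238, 0.0828], 0.73), ([0.5691, -0.0226, -0.0003], 0.73)]
top leaf_green_mid [([0.4574, 0.3202, 0.0375], 0.74)]
top leaf_yellow_mid [([0.5319, 0.3124, 0.0367], 0.46)]
top thread []
```

View pics/s6.png

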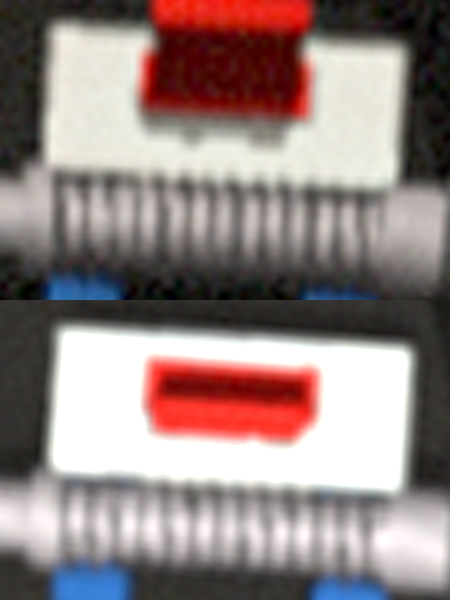

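```bash
python3 -c "
from rig import robot
print(robot.hand_in())"
```

```text
the job is handed in; nothing more can be done
None
```

The spindle's pitch is 10 mm: the red leaf went fully home in the thread with no gap and is lying there in mesh; the green and yellow leaves stayed flat in the case untried because the camera images picked red to try first, and the job is handed in.

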